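# Hold the drive-box cover at its balance point for fitting the stay

## Task

The hinged cover of the drive box is heavy with its heat sink and, having no stay yet, lies either dropped shut or thrown right back against its hinge stop. Take it by its bow handle, swing it smoothly, never flinging it or letting it drop, to its balance point, where its centre of mass stands plumb over the hinge and it would fall neither way, and finish there still holding the handle with the cover at rest, so that I can pin the stay in without load. Leave the stay, bolt, spanner and motor beside the box undisturbed.

Things in the scene. Friction and masses are not known exactly. Their poses are not given: they have to be found in the camera images.
- enclosure: grey sheet-steel drive box, 240 (its x) x 140 (its y) x 90 mm high, open top under the cover, fixed to the table; origin at the centre of its underside, z up. Its feet reach 143 mm and its three cable glands 136 mm out along x. The hinge runs along its x axis, outside its -y wall; the cover's handle is towards +y when the cover is shut
- cover (a joint): hinge angle of the cover, 0 = shut on the box, growing as it opens (the handle rises from the box's +y side and swings over towards -y), 2.25 = thrown back on its hinge stop. The hinge is free: below 1.22 rad the cover drops shut, above it drops open. Lid 246 mm wide, 20 mm deep, free edge 152 mm from the hinge; with heat sink and handle 0.86 kg
- hinge_mid (a point): middle of the hinge pin, 90 mm above the table, 78 mm from the box's centre towards its -y side
- cover_cg (a point): centre of mass of the swinging part, under the heat sink: 81 mm out from the hinge towards the handle and 30 mm to the outer side (upper when shut). At balance, joint 1.22 rad, it stands straight above hinge_mid; the lid then still leans 20 degrees short of upright, as the black finned heat sink (130 x 64 x 56 mm, centred 70 mm from the hinge) weighs down its outer side
- bow_handle: steel bow handle on the cover's free edge: a 12 mm round bar, straight for 104 mm parallel to the hinge, standing 48 mm clear of the cover's edge (42 mm of free gap), joined to it by a 12 mm leg at each end. Its origin lies on the hinge axis and its axes turn with the cover (x along the hinge, y out to the handle)
- handle_mid (a point): middle of the handle's straight round bar, the place to grip it; 200 mm out from the hinge pin and 10 mm to the outer side (so 100 mm above the table when the cover is shut, up to 290 mm as it swings over). A round bar: it can turn between the finger pads as the cover swings
- lid_stay: loose slotted steel strip, 130 x 14 x 4 mm, lying flat about 215 mm out on the box's +y side; origin at the centre of its underside; leave it alone
- hex_bolt: loose hexagon bolt standing on its head, 41 mm tall, about 235 mm out on the box's -y side; origin at the centre of its underside; leave it alone
- spanner: loose steel spanner, 154 x 34 x 8 mm, lying about 265 mm out on the box's -y side; origin at the centre of its underside; leave it alone
- motor: loose small electric motor standing on its flange, shaft up, 104 x 95 x 124 mm with its leads, on the table beyond the box's +x end; origin at the centre of its underside; leave it alone

How it is judged:
By the outcome, as a careful person would: the job done as asked, in the order asked, and still so for the second after the job is handed in, while the arm keeps its last pose, push and grip.
It also fails if it takes over 35 s, if anything falls off the work surface, if the arm or the gripper's body presses on something with over 40 N, if the wrist force passes 120 N, or if a joint passes its speed limit or range.

## Robot

A 6-joint arm with a two-finger parallel gripper is mounted at the origin on the work surface; the furniture and walls round the work are solid. World frame = base frame: x ahead of the robot, y to its left, z up, the work surface at z = 0. Lengths are in m, angles in rad, forces in N, time in s.
With the tool pointing down it reaches from about 0.35 to 0.775 m from the base axis. Payload 5.5 kg.
Tool frame: the origin (TCP) lies at the very end of the fingers, on their centre line; the grasp point (between the pads) lies env.hold_point_z behind it (env.hold_point_z is the distance from the TCP to the grasp point, in m); z points along the fingers, y is the line along which they close (so a half turn about z gives the same grasp; the last joint's range is limited). The gripper opens to 85 mm and grips with 20 to 120 N. Pads are 22 mm wide; open, the fingers measure 114 mm over their backs; the gripper's body (76 mm by 85 mm) begins 54 mm behind the grasp point. The pads swing forward as they close: fully open they stand 13 mm farther back than shut.
Start: joints at [1.006, 0.313, 0.046, 1.304, 0, 1.431], TCP at [0.237, 0.524, 0.231] pointing down, gripper open.
Joint ranges: [-2.76, 2.76], [-0.86, 1.69], [-1.03, 1.26], [-2.2, 2.34], [-1.47, 1.5], [-3.14, 3.14]. Speed limits (rad/s): [2.57, 2.57, 3.14, 3.14, 3.14, 3.14].

## Interface

Orientations are given as a unit quaternion [w, x, y, z].
In Python, from workcell import env gives the robot as it stands.
- The arm moves only by the tool carry_out, never from a script. Its argument "steps" is a list of rows, each a list of 3 entries, a list of its own where there are three numbers: the turn, a rotation vector about the tool's x, y, z in degrees, then the shift along the tool's x, y, z in cm, then the closure in counts, from 0 (fully open) to 255 (shut). A call has exactly 8 rows; each row is the pose to reach, as a shift and turn from the pose commanded when the call began, along the tool's axes at that moment; what a row does not reach only later rows make up. A row lasts 1/8 s, in which the tool goes at most 62.5 mm and 10.7 degrees, less where a joint would pass 70% of its speed; a pose out of reach is approached as far as the arm can. A call with a gripper value outside its range is refused whole. The fingers move at their own pace and stop on an object; "force" is the grip in N (left out, the last holds). Time passes only in rows, so rows that repeat a pose let the fingers close, or fill a call up. It gives the time, the measured TCP pose, the force, the opening and the grip force at its end, in the units of the state.
- env.get_state(): the state, without advancing time (a new reading comes with each control period).
- env.read_camera(name): name is "scene" or "top" or "wrist"; returns (picture, depth): 480x640x3 uint8, red, green, blue; 480x640 float32, m along the optical axis (not along the pixel's ray), 0 where there is no reading.
- env.get_calibration(name): a dict with "fx", "fy", "cx", "cy" (pixels), "origin" and "orientation" of the camera in the world. Camera axes: x right, y up, looking along -z (the intrinsics and any distortion apply to the point x, -y, -z); pixel columns grow to the right and rows downward; lengths in m; the calibration is good to about 2 mm. The wrist camera is an equidistant fisheye: a pixel r from the principal point sees the ray r / f radians off the axis. A picture is of the moment at which its call begins: read the wrist's pose just before it. get_calibration takes no time and is no camera call; for the wrist camera it gives the pose at the moment of the call.
- env.hand_in(): hands the job in; it is judged then, once.
The state is a dict: "clock": time; "joint_pos": joint angles; "qvel": joint speeds; "tau": joint torques, N m; "tcp_pos": TCP position; "orientation": TCP orientation; "wrist_force": force on the tool from outside, world axes, zero at the start; "ft_torque": the same for the moment, N m; "finger_gap": finger opening in m; "grip_force": force on a finger pad.
Only numpy, scipy, OpenCV 4.12 (cv2) and the standard library are available. Lean on these libraries where they do the work, as an engineer would, in place of code of your own. Each camera call takes 0.05 s, during which the arm holds its last target. There are 200 camera calls.

## Working session

There is one attempt and no reset: what is moved stays moved. The work goes in short steps, Python scripts to look and compute and a tool call to move; the robot and the scene stay as the last step left them, time stands still between calls to the robot, and variables do not carry over. Pictures are saved under pics/ and viewed, at most 10 in all, crops included, and the job is handed in when it is done.

Besides the shell and the picture viewer there is one more tool, called after "Call:" as name(argument=value, ...), one argument or row to a line, values as JSON. carry_out: Moves the arm, as the interface text tells. Its arguments: {"type":"object","properties":{"steps":{"type":"array","items":{"type":"array"}},"force":{"type":"number"}},"required":["steps"]}

```bash
mkdir -p pics; ls; python3 - <<'E'
from workcell import env
import cv2,numpy as np
print(env.get_state(),env.hold_point_z)
for n in("scene","top"):
    p,d=env.read_camera(n);cv2.imwrite(f"pics/{n}0.png",p[:,:,::-1]);np.save(f"pics/{n}0.npy",d);print(n,env.get_calibration(n))
E
```

```text
pics
{'clock': 0.0, 'joint_pos': array([ 1.00641118e+00,  3.14027845e-01,  4.49494401e-02,  1.30361083e+00,
       -2.25847041e-05,  1.43119015e+00]), 'qvel': array([-0.00113459, -0.0014284 , -0.00101102, -0.00205436,  0.00030237,
        0.00074201]), 'tau': array([-8.12183607e-04, -4.80624354e+01,  2.98532796e+01,  1.94638758e-02,
       -1.55298671e-04, -5.26145953e-06]), 'tcp_pos': array([0.23669993, 0.52343811, 0.2303812 ]), 'orientation': array([-3.15711550e-04,  2.10796187e-01,  9.77529576e-01, -8.92319302e-04]), 'wrist_force': array([0.09543459, 1.33617534, 0.16518199]), 'ft_torque': array([ 0.02704283, -0.03258399,  0.00806851]), 'grip_force': 0.0, 'finger_gap': 0.08530086010776984} 0.0187
scene {'fx': 498.0212803975848, 'fy': 498.0212803975848, 'cx': 324.4727381357844, 'cy': 240.36654797712546, 'origin': array([ 0.24124756, -0.56072581,  0.96765496]), 'orientation': array([ 0.90793982,  0.32280005, -0.092697  , -0.25070437])}
top {'fx': 450.1668528621418, 'fy': 450.1668528621418, 'cx': 313.54369421615314, 'cy': 235.15264405575388, 'origin': array([0.49869972, 0.04965968, 1.02357346]), 'orientation': array([ 0.71384371,  0.03887813, -0.06478384, -0.69621743])}
```

View pics/scene0.png

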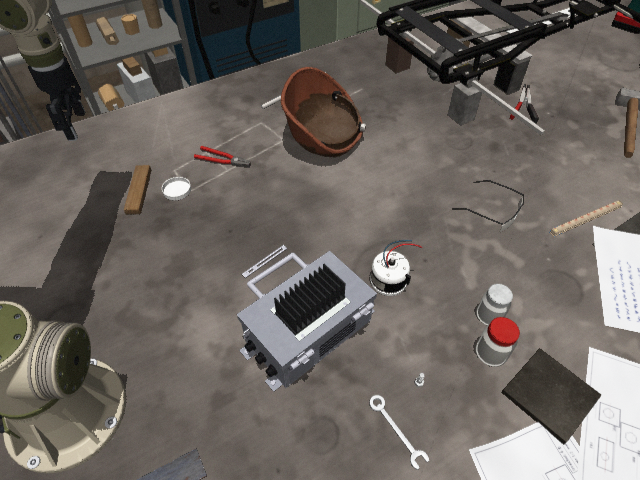

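View pics/top0.png

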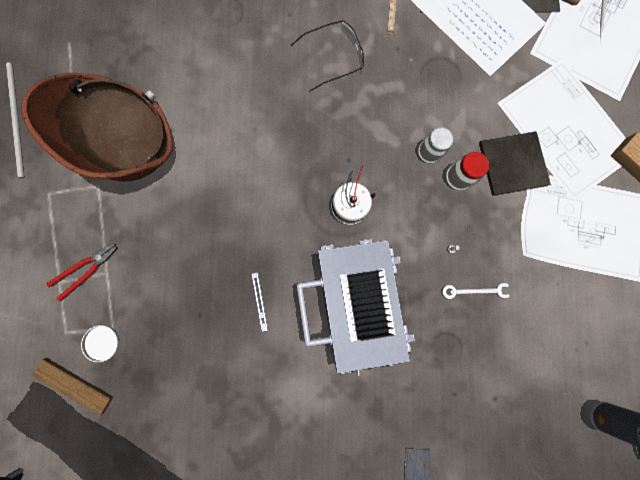

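The box is shut and roughly aligned with the world frame. In the top view the handle bar runs from (300,285) to (306,345), the hinge is near column 405, the motor is at (351,202) and the stay at (260,301).

```bash
cat > h.py <<'E'
import numpy as np,cv2
from scipy.spatial.transform import Rotation as R
def rot(q): return R.from_quat([q[1],q[2],q[3],q[0]])
def cloud(d,c):
    v,u=np.indices(d.shape)
    P=np.stack([(u-c['cx'])/c['fx']*d,-(v-c['cy'])/c['fy']*d,-d],-1)
    W=rot(c['orientation']).apply(P.reshape(-1,3))+c['origin']
    W=W.reshape(P.shape); W[d==0]=np.nan; return W
E
python3 - <<'E'
from h import *
from workcell import env
W=cloud(np.load("pics/top0.npy"),env.get_calibration("top"))
f=lambda a:np.round(a,4)
print("table",f(W[400:440,250:350].reshape(-1,3).mean(0)))
sub=np.zeros(W.shape[:2],bool);sub[225:390,285:425]=1
m=(sub&(W[...,2]>.075)).astype(np.uint8)
lid=cv2.morphologyEx(m,cv2.MORPH_OPEN,np.ones((25,25),np.uint8))
pts=W[lid>0][:,:2]; r=cv2.minAreaRect(pts.astype(np.float32));print("lid",r,f(cv2.boxPoints(r)))
print("lid z",np.nanpercentile(W[lid>0][:,2],[5,25,50,75,98]))
h=(m>0)&(lid==0);h[:, 320:]=0
P=W[h];print(len(P),"handle z",np.percentile(P[:,2],[5,50,95]))
r=cv2.minAreaRect(P[:,:2].astype(np.float32));print("handle",r,f(cv2.boxPoints(r)))
y=P[:,1];b=P[y>y.max()-.03]
E
```

```text
table [nan nan nan]
lid ((0.5197441577911377, -0.07798342406749725), (0.2282540649175644, 0.09554354101419449), 37.27497100830078) [[ 0.4    -0.1091]
 [ 0.4579 -0.1851]
 [ 0.6395 -0.0469]
 [ 0.5816  0.0292]]
lid z [0.10812833 0.11049564 0.11526428 0.12087485 0.16742477]
552 handle z [0.10088155 0.10503148 0.10855607]
handle ((0.5062339901924133, 0.025701329112052917), (0.19000144302845, 0.04517827555537224), 0.9788541197776794) [[0.4109 0.0467]
 [0.4116 0.0015]
 [0.6016 0.0047]
 [0.6008 0.0499]]
```

```bash
cat >> h.py <<'E'
def ray(c,uv,z):
    uv=np.atleast_2d(uv); d=np.stack([(uv[:,0]-c['cx'])/c['fx'],-(uv[:,1]-c['cy'])/c['fy'],-np.ones(len(uv))],-1)
    d=rot(c['orientation']).apply(d); return c['origin']+d*((z-c['origin'][2])/d[:,2])[:,None]
E
python3 - <<'E'
from h import *
from workcell import env
c=env.get_calibration("top");W=cloud(np.load("pics/top0.npy"),c)
print("table",np.nanmean(W[380:400,230:300].reshape(-1,3),0))
im=cv2.imread("pics/top0.png");s=cv2.imread("pics/scene0.png")
a=cv2.resize(im[232:382,290:420],None,fx=4,fy=4,interpolation=cv2.INTER_CUBIC)
cv2.imwrite("pics/crop.png",a)
m=(W[...,2]>.09)&(W[...,2]<.112);m[:,:290]=0;m[:,312:]=0;m[:280]=0;m[350:]=0
v,u=np.nonzero(m)
rows=[(u[v==r].mean(),r) for r in range(295,336) if (v==r).any()]
Q=ray(c,rows,.100)
p=np.polyfit(Q[:,0],Q[:,1],1);print("bar y=",p,Q[0],Q[-1],"ends rows",v.min(),v.max())
print("ends",ray(c,[(302,v.min()),(306,v.max())],.1))
E
```

```text
table [3.07457351e-01 1.13187914e-01 1.01577859e-04]
bar y= [ 0.17766804 -0.0495452 ] [0.51197951 0.04104153 0.1       ] [0.4326357  0.02689519 0.1       ] ends rows 281 346
ends [[0.54038959 0.03872817 0.1       ]
 [0.41107397 0.02736863 0.1       ]]
```

View pics/crop.png

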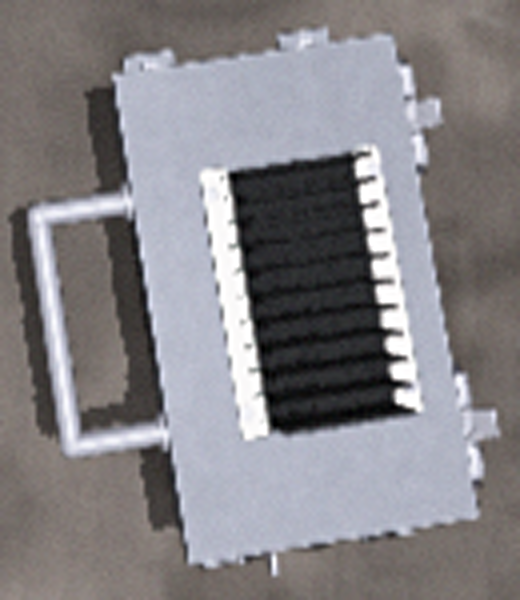

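The crop shows the bar centreline from (40,210) to (73,447). The lid corners are at (117,75), (392,37), (475,518) and (190,563).

```bash
python3 - <<'E'
from h import *
from workcell import env
c=env.get_calibration("top")
g=lambda l:np.array(l)/4+[290,232]
B=ray(c,g([(40,210),(73,447)]),.1);L=ray(c,g([(117,75),(392,37),(475,518),(190,563)]),.11)
H=ray(c,g([(430,110),(485,423)]),.09)
print(B,B.mean(0),np.linalg.norm(B[0]-B[1]),np.degrees(np.arctan2(*(B[0]-B[1])[[1,0]])));print(L,np.linalg.norm(L-np.roll(L,-1,0),axis=1))
for a,b in((0,3),(1,2)):print(np.degrees(np.arctan2(*(L[a]-L[b])[[1,0]])))
e=(L[0]+L[3])/2;k=(L[1]+L[2])/2
x=L[0]+L[1]-L[2]-L[3];x/=np.linalg.norm(x);yb=np.array([-x[1],x[0],0]);print("x",x,"yaw",np.degrees(np.arctan2(x[1],x[0])))
print("handle est from lid",L.mean(0)+yb*(200-152+ 76+3), "edge",e+yb*.048, "hinge knuckle",H.mean(0))
s=env.get_state();print(s['tcp_pos'],rot(s['orientation']).as_matrix())
hm=B.mean(0);hinge=hm-yb*.2
print("hm",hm,"hinge",hinge)
E
```

```text
[[0.53318414 0.04262165 0.1       ]
 [0.41555249 0.02297    0.1       ]] [0.47436831 0.03279583 0.1       ] 0.11926185989764351 9.484295566559652
[[ 0.60231715  0.00521189  0.11      ]
 [ 0.62577229 -0.13627287  0.11      ]
 [ 0.38577425 -0.17727787  0.11      ]
 [ 0.36183123 -0.03565082  0.11      ]] [0.14341576 0.24347581 0.14363666 0.24393285]
9.643437203786526
9.695681731127442
x [0.98579292 0.16796524 0.        ] yaw 9.669534972489052
handle est from lid [-2.08376621e+01  1.25109703e+02  1.10000000e-01] edge [0.47401186 0.0320986  0.11      ] hinge knuckle [ 0.51053536 -0.17406935  0.09      ]
[0.23673574 0.52350957 0.23049773] [[-9.11127649e-01  4.12123308e-01 -8.87018688e-04]
 [ 4.12124189e-01  9.11126665e-01 -1.36155961e-03]
 [ 2.47055927e-04 -1.60611647e-03 -9.99998680e-01]]
hm [0.47436831 0.03279583 0.1       ] hinge [ 0.50796136 -0.16436276  0.1       ]
```

Call:
carry_out(
  steps=[
    [[0, 0, -1], [-1.3, -1, 0.1], 60],
    [[0, 0, -3.4], [-4.2, -3.5, 0.3], 120],
    [[0, 0, -6.8], [-8.4, -7, 0.6], 120],
    [[0, 0, -10.2], [-12.6, -10.5, 0.9], 120],
    [[0, 0, -13.6], [-16.7, -14, 1.2], 120],
    [[0, 0, -17], [-20.9, -17.5, 1.5], 120],
    [[0, 0, -20.4], [-25.1, -21, 1.8], 120],
    [[0, 0, -23.8], [-29.3, -24.5, 2.1], 120],
  ],
  force=30,
)

```text
clock: 1.1
tcp_pos: [0.4033, 0.1783, 0.2101]
orientation: [0.0, 0.004, 1.0, 0.0]
wrist_force: [0.9, -0.1, 0.1]
finger_gap: 0.045
grip_force: 0.0
```

```bash
cat > rel.py <<'E'
from h import *
from workcell import env
import sys
# remaining to grasp-frame target: position of TCP x y z, yaw of box 9.67
def show(t,tilt=0):
    s=env.get_state();A=rot(s['orientation']);y=np.radians(9.67)
    xb=np.array([np.cos(y),np.sin(y),0]);yb=np.array([-xb[1],xb[0],0])
    T=R.from_matrix(np.stack([-xb,yb,[0,0,-1]],1))*R.from_euler('x',tilt,degrees=True)
    print("shift cm",np.round(A.inv().apply(np.array(t)-s['tcp_pos'])*100,2),"turn",np.round((A.inv()*T).as_rotvec(degrees=True),2),"tcp",s['tcp_pos'].round(4),"F",s['wrist_force'].round(2),"M",s['ft_torque'].round(2),"gap",round(s['finger_gap'],4),s['grip_force'],s['clock'],"q",s['joint_pos'].round(2))
if __name__=="__main__": show([float(a) for a in sys.argv[1:4]])
E
python3 rel.py .474 .0325 .2
```

```text
shift cm [ -7.17 -14.53   1.  ] turn [ 1.000e-02  0.000e+00 -1.009e+01] tcp [0.4033 0.1783 0.2101] F [ 0.92 -0.14  0.06] M [ 0.04 -0.08 -0.  ] gap 0.045 0.0 1.1 q [ 0.23  0.06 -0.32  1.19  0.    0.24]
```

Call:
carry_out(
  steps=[
    [[0, 0, -2], [-1.5, -3, 0.2], 120],
    [[0, 0, -4], [-3, -6.1, 0.4], 120],
    [[0, 0, -6], [-4.5, -9.1, 0.6], 120],
    [[0, 0, -8], [-5.9, -12, 0.8], 120],
    [[0, 0, -9.5], [-6.8, -13.8, 0.95], 120],
    [[0, 0, -10.1], [-7.2, -14.5, 1], 120],
    [[0, 0, -10.1], [-7.2, -14.5, 1], 120],
    [[0, 0, -10.1], [-7.2, -14.5, 1], 120],
  ],
)

```text
clock: 2.1
tcp_pos: [0.4732, 0.0349, 0.2003]
orientation: [-0.0, -0.084, 0.997, 0.0]
wrist_force: [0.8, 0.2, -0.2]
finger_gap: 0.0455
grip_force: 0.0
```

```bash
python3 - <<'E'
from h import *
from workcell import env
import rel
rel.show([.474,.0325,.0813])
c=env.get_calibration("wrist");print(c)
p,d=env.read_camera("wrist");cv2.imwrite("pics/w1.png",p[:,:,::-1])
E
```

```text
shift cm [-0.04 -0.26 11.9 ] turn [ 0.02 -0.02 -0.08] tcp [0.4732 0.0349 0.2003] F [ 0.84  0.24 -0.17] M [-0.04 -0.03  0.01] gap 0.0455 0.0 2.1 q [-0.1   0.13 -0.26  1.18  0.   -0.26]
{'fx': 371.64829954431775, 'fy': 371.64829954431775, 'cx': 323.5577395896217, 'cy': 240.12088586762138, 'origin': array([0.40323338, 0.0229214 , 0.34342863]), 'orientation': array([ 0.63918896, -0.08960272, -0.10763217,  0.75619055])}
```

View pics/w1.png

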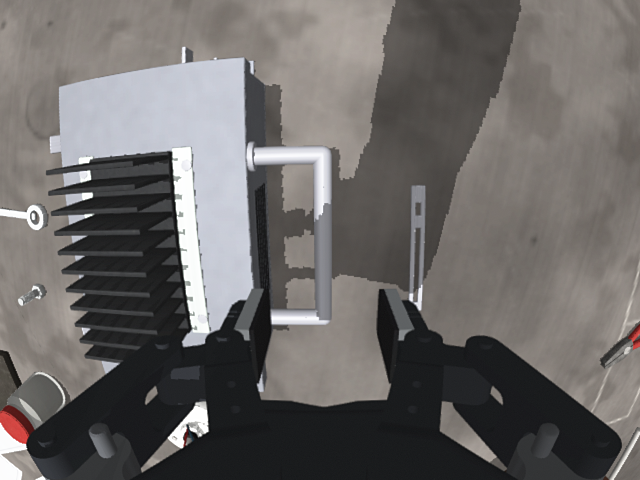

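The bar runs from about (322,155) to (323,318) in the wrist view, centred between the open fingers at columns 262 and 380.

```bash
python3 - <<'E'
from h import *
from workcell import env
c=env.get_calibration("wrist")
def fr(uv,z):
    a=(np.array(uv,float)-[c['cx'],c['cy']])/c['fx'];r=np.linalg.norm(a)
    d=np.array([a[0]/r*np.sin(r),-a[1]/r*np.sin(r),-np.cos(r)]);d=rot(c['orientation']).apply(d)
    return c['origin']+d*(z-c['origin'][2])/d[2]
A=fr((323,155),.1);B=fr((324,318),.1);print(A,B,(A+B)/2,np.degrees(np.arctan2(*(B-A)[[1,0]])),np.linalg.norm(A-B))
E
```

```text
[0.41576512 0.02521325 0.1       ] [0.53139523 0.04551122 0.1       ] [0.47358017 0.03536224 0.1       ] 9.956387361944335 0.11739816369436663
```

Call:
carry_out(
  steps=[
    [[0, 0, 0], [0, -0.1, 1], 120],
    [[0, 0, 0], [0, -0.1, 2.8], 120],
    [[0, 0, 0], [0, -0.1, 4.8], 120],
    [[0, 0, 0], [0, -0.1, 6.8], 120],
    [[0, 0, 0], [0, -0.1, 8.8], 120],
    [[0, 0, 0], [0, -0.1, 10.5], 120],
    [[0, 0, 0], [0, -0.1, 11.5], 120],
    [[0, 0, 0], [0, -0.1, 11.9], 120],
  ],
)

```text
clock: 3.15
tcp_pos: [0.4733, 0.0335, 0.0806]
orientation: [-0.0, -0.084, 0.997, 0.0]
wrist_force: [0.7, -1.0, -0.3]
finger_gap: 0.0453
grip_force: 0.0
```

Call:
carry_out(
  steps=[
    [[0, 0, 0], [0, 0, 0], 120],
    [[0, 0, 0], [0, 0, 0], 150],
    [[0, 0, 0], [0, 0, 0], 180],
    [[0, 0, 0], [0, 0, 0], 200],
    [[0, 0, 0], [0, 0, 0], 225],
    [[0, 0, 0], [0, 0, 0], 255],
    [[0, 0, 0], [0, 0, 0], 255],
    [[0, 0, 0], [0, 0, 0], 255],
  ],
  force=30,
)

```text
clock: 4.15
tcp_pos: [0.4738, 0.0343, 0.0816]
orientation: [0.0, -0.084, 0.996, 0.001]
wrist_force: [-0.2, 5.2, 2.9]
finger_gap: 0.0108
grip_force: 29.3
```

```bash
python3 rel.py .474 .034 .0813; python3 - <<'E'
from workcell import env
import cv2
p,d=env.read_camera("wrist");cv2.imwrite("pics/w2.png",p[:,:,::-1])
E
```

```text
shift cm [-0.01 -0.03  0.03] turn [ 0.12  0.04 -0.06] tcp [0.4738 0.0343 0.0816] F [-0.18  5.19  2.9 ] M [0.95 0.11 0.02] gap 0.0108 29.273091852664948 4.15 q [-0.1   0.23 -0.46  0.88  0.   -0.27]
```

View pics/w2.png

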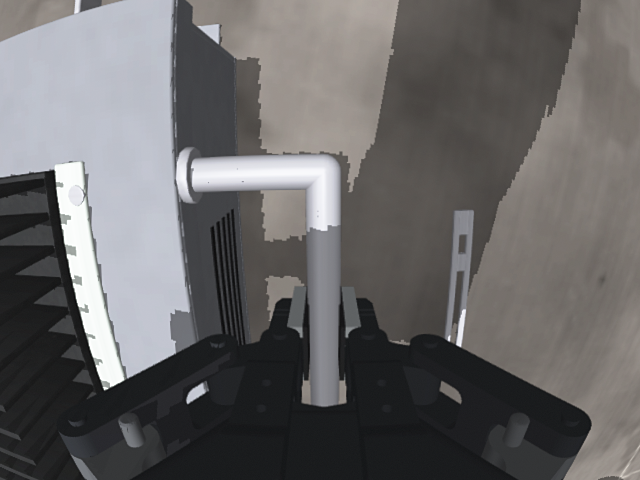

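```bash
python3 - <<'E'
import numpy as np
n=48;t=np.arange(n+1)/n
from scipy.interpolate import CubicHermiteSpline
th=np.degrees(1.22)*(np.where(t<.2,t*t/.4,np.where(t>.8,.8-(1-t)**2/.4,t-.1))/.8)
f=np.radians(th)+np.arctan2(.01,.2);y=20.025*np.cos(f);z=-20.025*np.sin(f)
for k in range(6):
    print(k,[f"[0,{y[8*k+i]-y[8*k]:.2f},{z[8*k+i]-z[8*k]:.2f}]" for i in range(1,9)],th[8*k+8].round(2))
E
```

```text
0 ['[0,-0.00,-0.03]', '[0,-0.01,-0.13]', '[0,-0.02,-0.30]', '[0,-0.03,-0.53]', '[0,-0.06,-0.83]', '[0,-0.10,-1.19]', '[0,-0.15,-1.62]', '[0,-0.22,-2.11]'] 6.07
1 ['[0,-0.10,-0.56]', '[0,-0.22,-1.17]', '[0,-0.36,-1.79]', '[0,-0.53,-2.40]', '[0,-0.71,-3.01]', '[0,-0.92,-3.61]', '[0,-1.14,-4.21]', '[0,-1.38,-4.80]'] 20.39
2 ['[0,-0.26,-0.58]', '[0,-0.54,-1.15]', '[0,-0.84,-1.72]', '[0,-1.15,-2.27]', '[0,-1.48,-2.81]', '[0,-1.83,-3.34]', '[0,-2.20,-3.86]', '[0,-2.58,-4.37]'] 34.95
3 ['[0,-0.40,-0.50]', '[0,-0.81,-0.98]', '[0,-1.24,-1.45]', '[0,-1.68,-1.91]', '[0,-2.14,-2.35]', '[0,-2.61,-2.78]', '[0,-3.10,-3.19]', '[0,-3.60,-3.58]'] 49.51
4 ['[0,-0.51,-0.38]', '[0,-1.03,-0.74]', '[0,-1.56,-1.09]', '[0,-2.11,-1.42]', '[0,-2.66,-1.73]', '[0,-3.23,-2.03]', '[0,-3.79,-2.30]', '[0,-4.30,-2.53]'] 63.83
5 ['[0,-0.46,-0.19]', '[0,-0.86,-0.35]', '[0,-1.20,-0.47]', '[0,-1.48,-0.57]', '[0,-1.70,-0.64]', '[0,-1.86,-0.69]', '[0,-1.96,-0.72]', '[0,-1.99,-0.73]'] 69.9
```

Call:
carry_out(
  steps=[
    [[0, 0, 0], [0, 0, -0.03], 255],
    [[0, 0, 0], [0, 0, -0.13], 255],
    [[0, 0, 0], [0, 0, -0.3], 255],
    [[0, 0, 0], [0, 0, -0.53], 255],
    [[0, 0, 0], [0, -0.03, -0.83], 255],
    [[0, 0, 0], [0, -0.05, -1.2], 255],
    [[0, 0, 0], [0, -0.1, -1.6], 255],
    [[0, 0, 0], [0, -0.15, -2.1], 255],
  ],
)

```text
clock: 5.2
tcp_pos: [0.4741, 0.0324, 0.1022]
orientation: [0.0, -0.084, 0.997, 0.001]
wrist_force: [1.8, 3.7, -3.3]
finger_gap: 0.0107
grip_force: 29.2
```

Call:
carry_out(
  steps=[
    [[0, 0, 0], [0, -0.1, -0.56], 255],
    [[0, 0, 0], [0, -0.22, -1.17], 255],
    [[0, 0, 0], [0, -0.36, -1.79], 255],
    [[0, 0, 0], [0, -0.53, -2.4], 255],
    [[0, 0, 0], [0, -0.71, -3.0], 255],
    [[0, 0, 0], [0, -0.92, -3.6], 255],
    [[0, 0, 0], [0, -1.14, -4.2], 255],
    [[0, 0, 0], [0, -1.38, -4.8], 255],
  ],
)

```text
clock: 6.2
tcp_pos: [0.4764, 0.0193, 0.1506]
orientation: [0.0, -0.084, 0.996, 0.001]
wrist_force: [2.0, 7.6, -0.8]
finger_gap: 0.0108
grip_force: 29.2
```

Call:
carry_out(
  steps=[
    [[0, 0, 0], [0, -0.26, -0.58], 255],
    [[0, 0, 0], [0, -0.54, -1.15], 255],
    [[0, 0, 0], [0, -0.84, -1.72], 255],
    [[0, 0, 0], [0, -1.15, -2.27], 255],
    [[0, 0, 0], [0, -1.48, -2.8], 255],
    [[0, 0, 0], [0, -1.83, -3.34], 255],
    [[0, 0, 0], [0, -2.2, -3.86], 255],
    [[0, 0, 0], [0, -2.58, -4.37], 255],
  ],
)

```text
clock: 7.2
tcp_pos: [0.4807, -0.005, 0.195]
orientation: [0.001, -0.084, 0.996, 0.003]
wrist_force: [-0.2, 12.1, 4.2]
finger_gap: 0.011
grip_force: 29.2
```

Call:
carry_out(
  steps=[
    [[0, 0, 0], [0, -0.36, -0.5], 255],
    [[0, 0, 0], [0, -0.75, -0.98], 255],
    [[0, 0, 0], [0, -1.15, -1.45], 255],
    [[0, 0, 0], [0, -1.57, -1.91], 255],
    [[0, 0, 0], [0, -2.0, -2.35], 255],
    [[0, 0, 0], [0, -2.45, -2.78], 255],
    [[0, 0, 0], [0, -2.92, -3.19], 255],
    [[0, 0, 0], [0, -3.4, -3.58], 255],
  ],
)

```text
clock: 8.2
tcp_pos: [0.4866, -0.0386, 0.2318]
orientation: [0.002, -0.084, 0.996, 0.002]
wrist_force: [-0.8, 11.9, 9.7]
finger_gap: 0.0105
grip_force: 29.3
```

```bash
cat > ang.py <<'E'
from h import *
from workcell import env
s=env.get_state();A=rot(s['orientation']);g=s['tcp_pos']-A.apply([0,0,env.hold_point_z])
y=np.radians(9.67);yb=np.array([-np.sin(y),np.cos(y),0])
v=g-np.array([.5076,-.1627,.09]);r=v@yb
F=s['wrist_force']
phi=np.arctan2(v[2],r);print("r",np.hypot(r,v[2]),"theta",np.degrees(phi)-2.86,"Frad",F@yb*np.cos(phi)+F[2]*np.sin(phi),"Ftan",-(F@yb)*np.sin(phi)+F[2]*np.cos(phi),"M",s['ft_torque'].round(2),"tilt",(A.as_matrix()[:,2]).round(4),"qv",abs(s['qvel']).max(),"t",s['clock'])
E
python3 ang.py
```

```text
r 0.20390072655683383 theta 49.06562694202252 Frad 14.983560776776716 Ftan -3.3701892117724297 M [2.54 0.12 0.07] tilt [ 0.0029  0.0046 -1.    ] qv 0.08656855952084849 t 8.2
```

Call:
carry_out(
  steps=[
    [[0, 0, 0], [0, -0.48, -0.44], 255],
    [[0, 0, 0], [0, -0.98, -0.86], 255],
    [[0, 0, 0], [0, -1.5, -1.25], 255],
    [[0, 0, 0], [0, -2.03, -1.62], 255],
    [[0, 0, 0], [0, -2.57, -1.98], 255],
    [[0, 0, 0], [0, -3.1, -2.3], 255],
    [[0, 0, 0], [0, -3.6, -2.57], 255],
    [[0, 0, 0], [0, -4.0, -2.78], 255],
  ],
)

```text
clock: 9.2
tcp_pos: [0.4938, -0.0803, 0.2588]
orientation: [0.001, -0.083, 0.997, -0.0]
wrist_force: [3.0, 4.6, 3.9]
finger_gap: 0.0108
grip_force: 30.4
```

```bash
python3 ang.py
```

```text
r 0.2053279379571202 theta 63.11728436758642 Frad 5.193178643212276 Ftan -2.111853649174618 M [ 1.07 -0.58  0.08] tilt [ 2.9e-03  1.0e-04 -1.0e+00] qv 0.05907779030848019 t 9.2
```

Call:
carry_out(
  steps=[
    [[0, 0, 0], [0, -0.35, -0.16], 255],
    [[0, 0, 0], [0, -0.62, -0.27], 255],
    [[0, 0, 0], [0, -0.83, -0.36], 255],
    [[0, 0, 0], [0, -0.98, -0.42], 255],
    [[0, 0, 0], [0, -1.08, -0.45], 255],
    [[0, 0, 0], [0, -1.13, -0.47], 255],
    [[0, 0, 0], [0, -1.15, -0.48], 255],
    [[0, 0, 0], [0, -1.15, -0.48], 255],
  ],
)

```text
clock: 10.2
tcp_pos: [0.4958, -0.0916, 0.2634]
orientation: [0.001, -0.083, 0.997, -0.0]
wrist_force: [3.8, 3.3, 4.7]
finger_gap: 0.0108
grip_force: 30.7
```

```bash
python3 ang.py; python3 - <<'E'
from workcell import env
import cv2,numpy as np
for n in("scene","wrist","top"):
    p,d=env.read_camera(n);cv2.imwrite(f"pics/{n}3.png",p[:,:,::-1]);np.save(f"pics/{n}3.npy",d)
s=cv2.imread("pics/scene3.png");t=cv2.imread("pics/top3.png")
c=np.hstack([s[200:420,200:460],t[200:420,230:460]]);cv2.imwrite("pics/c3.png",cv2.resize(c,None,fx=1.6,fy=1.6,interpolation=2))
E
```

```text
r 0.20515484171267434 theta 66.56545365417779 Frad 5.293412496534282 Ftan -0.7808996401462349 M [ 0.96 -0.68  0.05] tilt [ 0.0028 -0.     -1.    ] qv 0.0017046337360316164 t 10.2
```

View pics/c3.png

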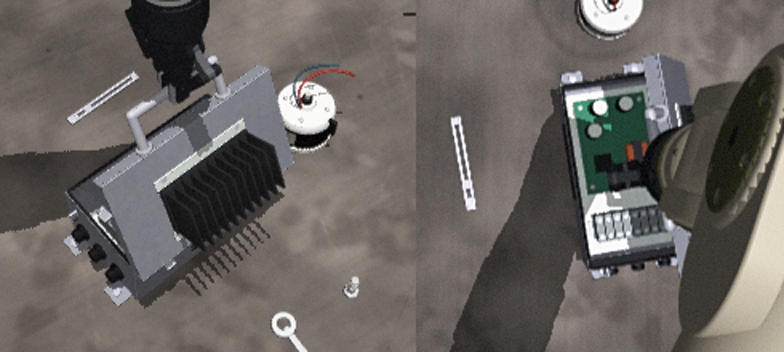

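View pics/wrist3.png

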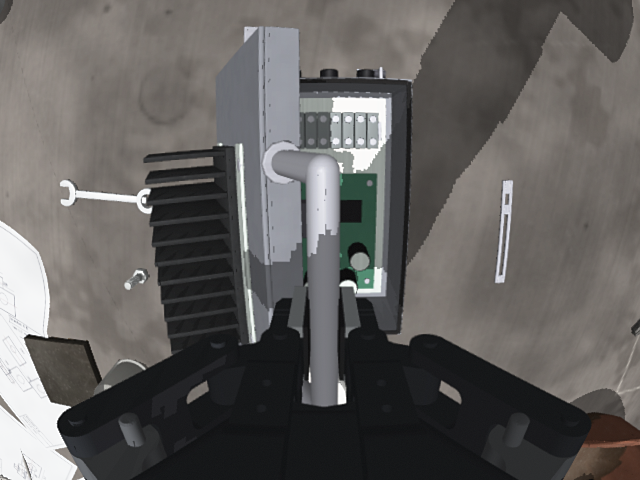

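The cover is open about 67° with the handle still gripped, and the loose parts are undisturbed. In the scene image the lid's outer face shows at about px (266–297, 316–365). I'll fit the plane there.

```bash
cat > fit.py <<'E'
from h import *
from workcell import env
import sys
d=np.load(sys.argv[1]);W=cloud(d,env.get_calibration("scene"))
y=np.radians(9.67);xb=np.array([np.cos(y),np.sin(y),0]);yb=np.array([-np.sin(y),np.cos(y),0])
poly=[[(258,330),(292,305),(302,345),(290,362),(278,365)],[(345,262),(362,248),(372,272),(360,275)]]
m=np.zeros(d.shape,np.uint8)
for p in poly: cv2.fillPoly(m,[np.array(p)],1)
P=W[(m>0)&(d>0)]
rng=np.random.default_rng(0);best=None
for _ in range(500):
    a=P[rng.choice(len(P),3,False)];n=np.cross(a[1]-a[0],a[2]-a[0]);l=np.linalg.norm(n)
    if l<1e-7: continue
    k=abs((P-a[0])@(n/l))<.003
    if best is None or k.sum()>best.sum():best=k
Q=P[best];c=Q.mean(0);n=np.linalg.svd(Q-c,full_matrices=False)[2][2];n*=np.sign(n[2])
print(len(P),len(Q),"n",n,"theta",np.degrees(np.arctan2(-(n@yb),n@[0,0,1])),"axis tilt x",n@xb)
# line fit in yb-z section too
s=np.stack([(Q-[.5076,-.1627,.09])@yb,Q[:,2]-.09],1);v=np.linalg.svd(s-s.mean(0),full_matrices=False)[2][0]
print("section theta",np.degrees(np.arctan2(v[1],v[0]))%180,"offset of outer face from hinge",(s.mean(0)@[-np.sin(np.arctan2(v[1],v[0])),np.cos(np.arctan2(v[1],v[0]))]))
E
python3 fit.py pics/scene3.npy
```

```text
1978 1648 n [ 0.15940112 -0.89977212  0.40620366] theta 66.032965314154 axis tilt x 0.005998633837591218
section theta 65.56630069699114 offset of outer face from hinge -0.021743825049324584
```

```bash
sed "s/^poly=.*/poly=[[(245,316),(272,297),(285,335),(330,320),(365,295),(290,352)]]/" fit.py > fit0.py; python3 fit0.py pics/scene0.npy
python3 - <<'E'
# box position check from top view: wall/opening rim after opening
from h import *
from workcell import env
c=env.get_calibration("scene");W=cloud(np.load("pics/scene0.npy"),c)
print("scene table z",np.nanmedian(W[300:330,150:220,2]))
E
```

```text
1536 1376 n [-0.00153688  0.00497845  0.99998643] theta -0.2959836275137623 axis tilt x -0.0006787974671503975
section theta 179.68751411738776 offset of outer face from hinge 0.021516591778306306
scene table z 0.0007782731498243711
```

Call:
carry_out(
  steps=[
    [[0, 0, 0], [0, -0.05, -0.02], 255],
    [[0, 0, 0], [0, -0.22, -0.09], 255],
    [[0, 0, 0], [0, -0.45, -0.17], 255],
    [[0, 0, 0], [0, -0.7, -0.27], 255],
    [[0, 0, 0], [0, -0.95, -0.36], 255],
    [[0, 0, 0], [0, -1.15, -0.43], 255],
    [[0, 0, 0], [0, -1.25, -0.47], 255],
    [[0, 0, 0], [0, -1.28, -0.48], 255],
  ],
)

```text
clock: 11.35
tcp_pos: [0.4979, -0.1045, 0.268]
orientation: [0.001, -0.083, 0.997, -0.0]
wrist_force: [4.5, 3.5, 4.8]
finger_gap: 0.0105
grip_force: 30.6
```

Call:
carry_out(
  steps=[
    [[0, 0, 0], [0, 0, 0], 255],
    [[0, 0, 0], [0, 0, 0], 255],
    [[0, 0, 0], [0, 0, 0], 255],
    [[0, 0, 0], [0, 0, 0], 255],
    [[0, 0, 0], [0, 0, 0], 255],
    [[0, 0, 0], [0, 0, 0], 255],
    [[0, 0, 0], [0, 0, 0], 255],
    [[0, 0, 0], [0, 0, 0], 255],
  ],
)

```text
clock: 12.35
tcp_pos: [0.4978, -0.1045, 0.268]
orientation: [0.001, -0.083, 0.997, -0.0]
wrist_force: [4.3, 2.5, 3.4]
finger_gap: 0.0105
grip_force: 30.6
```

```bash
python3 ang.py; python3 - <<'E'
from workcell import env
import cv2,numpy as np
p,d=env.read_camera("scene");cv2.imwrite("pics/s4.png",p[190:430,200:460,::-1].repeat(2,0).repeat(2,1));np.save("pics/s4.npy",d)
E
python3 fit.py pics/s4.npy
```

```text
r 0.20536327081086075 theta 70.43750255251571 Frad 3.779323822230089 Ftan -0.6878647158015995 M [ 0.74 -0.76  0.06] tilt [ 2.5e-03 -7.0e-04 -1.0e+00] qv 0.0015457965734641866 t 12.35
1980 1571 n [ 0.16381207 -0.92492977  0.34303138] theta 69.93793762630447 axis tilt x 0.006121105160592735
section theta 69.52974828456651 offset of outer face from hinge -0.021761078167511775
```

View pics/s4.png

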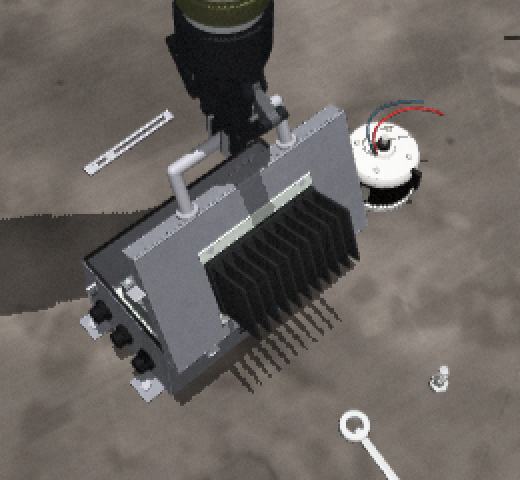

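The handle is still gripped and the cover stands at about 69.9°, at rest. The loose parts in view are untouched.

```bash
python3 -c "
from workcell import env
print(env.hand_in())"
```

```text
the job is handed in; nothing more can be done
None
```

The cover is at its balance point, measured at about 70° (target 69.9°, 1.22 rad), at rest with the handle still gripped; nothing beside the box was touched, and the job was handed in at about 12.4 s.

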